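# Stack an outgoing order and set the return aside

## Robot

A 6-joint arm with a two-finger parallel gripper is mounted at the origin on the work surface. World frame = base frame: x ahead of the robot, y to its left, z up, the work surface at z = 0. Lengths are in m, angles in rad, forces in N, time in s.
With the tool pointing down it reaches from about 0.325 to 0.9 m from the base axis. Payload 6.1 kg.
Tool frame: the origin (TCP) lies at the very end of the fingers, on their centre line; the grasp point (between the pads) lies 19 mm behind it (manip.grip_point_offset is the distance from the TCP to the grasp point, in m); z points along the fingers, y is the line along which they close (so a half turn about z gives the same grasp; the last joint's range is limited). The gripper opens to 87 mm and grips with 3 to 60 N. Pads are 19 mm wide; open, the fingers measure 117 mm over their backs; the gripper's body (75 mm by 190 mm) begins 51 mm behind the grasp point.
Start: joints at [1.185, 0.22, 1.526, -0, 1.395, -0.126], TCP at [0.161, 0.604, 0.223] pointing down, gripper open.
Joint ranges: [-2.98, 2.98], [-0.91, 2.08], [0.09, 2.57], [-1.24, 4.39], [0.2, 2.65], [-2.68, 2.68]. Speed limits (rad/s): [2.57, 2.57, 3.01, 3.14, 3.14, 3.14].

## Interface

Orientations are given as a 3x3 rotation matrix whose columns are the frame's x, y, z axes.
In Python, from station import monitor, vision, finish_job, manip gives the robot as it stands.
- The arm moves only by the tool step_arm, never from a script. Its argument "series" is a list of rows, each a list of 7 numbers: the shift along the world's x, y, z in cm, then the turn, a rotation vector about the world's x, y, z in rad, then the closure, from -1 (fully open) to 1 (shut). In form: [[dx, dy, dz, ax, ay, az, jaw], ...]. A call has 1 to 12 rows; each row is the pose to reach, as a shift and turn from the pose commanded when the call began; what a row does not reach only later rows make up. A row lasts 1/8 s, in which the tool goes at most 62.5 mm and 10.7 degrees, less where a joint would pass 70% of its speed; a pose out of reach is approached as far as the arm can. A call with a gripper value outside its range is refused whole. The fingers move at their own pace and stop on an object; "squeeze" is the grip in N (left out, the last holds). Time passes only in rows, so rows that repeat a pose let the fingers close. It gives the time, the measured TCP pose, the force, the opening and the grip force at its end, in the units of the state.
- monitor.get_obs(): the state, without advancing time (a new reading comes with each control period).
- vision.read_camera(name): name is "scene" or "side" or "wrist"; returns the picture (384x512x3 uint8, blue, green, red); there is no depth.
- vision.camera_model(name): a dict with "K" (3x3 intrinsics, pixels), "R" (3x3) and "t" (3): a world point X has camera coordinates R X + t; the wrist camera has in their place "mount" (4x4, takes a point from camera to tool coordinates, whose origin is the TCP and whose axes are the flange's). Camera axes: x right, y down, z forward; pixel columns grow to the right and rows downward; lengths in m; the calibration is good to about 2 mm. A picture is of the moment at which its call begins: read the wrist's pose just before it. camera_model takes no time and is no camera call.
- finish_job(): hands the job in; it is judged then, once.
The state is a dict: "clock": time; "joint_positions": joint angles; "qvel": joint speeds; "tau": joint torques, N m; "tcp_pos": TCP position; "tool_rot": TCP orientation; "contact_force": force on the tool from outside, world axes, zero at the start; "wrist_torque": the same for the moment, N m; "width": opening from 0.0 (shut) to 1.0 (fully open); "grasp_force": force on a finger pad.
Only numpy, scipy, OpenCV 4.12 (cv2) and the standard library are available. Lean on these libraries where they do the work, as an engineer would, in place of code of your own. Each camera call takes 0.05 s, during which the arm holds its last target. There are 200 camera calls.

## Task

First lift the small white return box off the brown carton and set it in the middle of the yellow mat. Then stack the order on the blue mat: the brown carton first, wholly on the mat and lengthwise along it, then the black box, which you must draw out of the low shelf through its open front, then the red box on top, each centred and square on the one below, right side up and left standing. Leave the tape gun and the mug where they are.

Things in the scene. Friction and masses are not known exactly. Their poses are not given: they have to be found in the camera images.
- kraft: brown cardboard carton with a tan tape strip along the middle of its top, 130 long x 64 wide x 45 high mm, 0.3 to 0.5 kg; origin at the centre of its underside, z up, x along its length, y along its width. The white box lies on it at the start. It lies in one of four places shared with the red box, mug and tape gun.
- white: small white return box with a grey stripe along its top, 72 long x 46 wide x 26 high mm, about 0.09 kg; origin at the centre of its underside, z up, x along its length, y along its width. At the start it lies loose on top of the brown carton.
- red: red product box with a yellow label on its top, 84 long x 50 wide x 28 high mm, about 0.14 kg; origin at the centre of its underside, z up, x along its length, y along its width. Lies loose on the table.
- black: black product box, grey band near its front end, white label, 105 long x 58 wide x 34 high mm, about 0.2 kg; origin at the centre of its underside, z up, x along its length, y along its width. Starts on the table in the shelf's middle bay, its -x end 40 to 55 mm out of the open front, the rest under the roof: grip that end, draw it along the shelf's -x by about 75 mm, then lift.
- shelf: low white shelf fixed to the table, at its rear left or right (a 145 mm high printer has the other side), 150 deep (x) x 174 wide (y) mm, roof top at 56 mm; origin on the table under its centre, x to its rear, open front at x = -75 mm. Middle bay (y = 0) 84 wide, 50 high, floorless. Cartons on the roof, from 65 mm behind the front, reach 90 mm. 100 mm before that bay is clear.
- mat_blue: plain blue mat fixed to the table, 160 long x 94 wide x 5 thick mm; origin at the centre of its underside, x along its length, y along its width, z up. The order is stacked on it.
- mat_yellow: plain yellow mat fixed to the table, 160 long x 94 wide x 5 thick mm; origin at the centre of its underside, x along its length, y along its width, z up. The white box goes on it. It may be nearer to or farther from the robot than the blue one.
- mug: blue ceramic mug standing upright on the table, 76 mm across, 90 high, handle towards its own +y reaching about 70 mm from the axis; origin at the centre of its foot. Not to be disturbed.
- tape_gun: orange tape gun with a purple handle and a tan tape roll, lying flat, 184 long x 74 wide x 50 high mm; origin on the table under its middle, x along its length towards the handle. Not to be disturbed.
Mind the look-alikes: they are no part of the job. Several things have the shape of the white; the one meant has the colours described above.

How it is judged:
On the way, in this order (a step that is already met when the one before it is completed fails the run):
1. the white box lies in the middle of the yellow mat (x of white in the frame of mat_yellow between -0.02 and 0.02 m and y of white in the frame of mat_yellow between -0.02 and 0.02 m and z of white in the frame of mat_yellow between 0.001 and 0.01 m and angle between white's own z axis and vertical below 0.12 rad), for 0.2 s.
2. the brown carton lies on the blue mat (x of kraft in the frame of mat_blue between -0.016 and 0.016 m and y of kraft in the frame of mat_blue between -0.016 and 0.016 m and z of kraft in the frame of mat_blue between 0.001 and 0.01 m and angle between the x axis of kraft and the x axis of mat_blue, either way round below 0.2 rad and angle between kraft's own z axis and vertical below 0.12 rad), for 0.2 s.
3. the black box lies on the brown carton (all of step 2 and horizontal distance between black and kraft below 0.013 m and z of black in the frame of kraft between 0.04 and 0.05 m and angle between the x axis of black and the x axis of kraft, either way round below 0.22 rad and angle between black's own z axis and vertical below 0.12 rad), for 0.2 s.
4. the red box lies on the black box (all of step 3 and horizontal distance between red and black below 0.013 m and z of red in the frame of black between 0.029 and 0.039 m and angle between the x axis of red and the x axis of black, either way round below 0.22 rad and angle between red's own z axis and vertical below 0.12 rad), for 0.2 s.
At the end, for the whole second after the job is handed in: Per axis, white is within 20 mm of the yellow mat's centre, brown within 16 mm of the blue mat's and 0.2 rad along it; black on brown and red on black within 13 mm of centre and 0.22 rad; heights to 5 mm, tilt under 0.12 rad; all right side up, at rest, released (all of step 1 and all of step 4 and linear speed of each of kraft, white, black, red below 0.02 m/s); the robot touches nothing.
It fails at once if the mug is moved by more than 25 mm or tipped (distance of mug from where it was at the start of the episode above 0.025 m or angle between mug's own z axis and vertical above 0.4 rad).
It fails at once if the tape gun is moved by more than 25 mm (distance of tape_gun from where it was at the start of the episode above 0.025 m).
It also fails if it takes over 136 s, if anything falls off the work surface, if the arm or the gripper's body presses on something with over 40 N, if the wrist force passes 120 N, or if a joint passes its speed limit or range.

## Working session

There is one attempt and no reset: what is moved stays moved. The work goes in short steps, Python scripts to look and compute and a tool call to move; the robot and the scene stay as the last step left them, time stands still between calls to the robot, and variables do not carry over. Pictures are saved under pics/ and viewed, at most 14 in all, crops included, and the job is handed in when it is done.

Besides the shell and the picture viewer there is one more tool, called after "Emit:" as a command line: name --pt "numbers of a row" for each row, then --argument value for the rest. step_arm: Moves the arm, as the interface text tells. Its arguments: {"type":"object","properties":{"series":{"type":"array"},"squeeze":{"type":"number"}},"required":["series"]}

```bash
mkdir -p pics; ls; python3 - <<'E'
from station import monitor, vision, manip
import cv2, numpy as np
o=monitor.get_obs(); print(o['clock'],o['tcp_pos'],o['tool_rot'])
for n in ("scene","side"):
    im=vision.read_camera(n); cv2.imwrite(f'pics/{n}0.png',im)
    m=vision.camera_model(n); R=np.array(m['R']);t=np.array(m['t']); print(n,np.round(m['K'],1).tolist(),'cam at',-R.T@t, 'fwd',R[2],'right',R[0])
print(vision.camera_model('wrist'))
E
```

```text
pics
0.0 [0.16031959 0.60343907 0.22143053] [[-9.66440313e-01  2.56890190e-01 -7.42460580e-04]
 [ 2.56891141e-01  9.66438634e-01 -1.81903236e-03]
 [ 2.50251020e-04 -1.94871775e-03 -9.99998070e-01]]
scene [[381.6, 0.0, 253.4], [0.0, 381.6, 185.1], [0.0, 0.0, 1.0]] cam at [ 1.07947566 -0.74516938  0.85071026] fwd [-0.45290131  0.62173636 -0.63900258] right [0.80706663 0.59045516 0.00248184]
side [[459.1, 0.0, 253.3], [0.0, 459.1, 190.0], [0.0, 0.0, 1.0]] cam at [-0.02933839 -0.73810869  0.8518142 ] fwd [ 0.47409106  0.59808922 -0.64616325] right [ 0.79256696 -0.60953893  0.01731798]
{'K': array([[339.14577487,   0.        , 250.69222434],
       [  0.        , 339.14577487, 191.79084736],
       [  0.        ,   0.        ,   1.        ]]), 'mount': array([[ 2.28438960e-04, -9.58713274e-01, -2.84374413e-01,
         7.86248211e-02],
       [ 9.99999933e-01,  3.00105614e-04, -2.08444531e-04,
        -7.55912647e-04],
       [ 2.85180897e-04, -2.84374346e-01,  9.58713278e-01,
        -1.61856257e-01],
       [ 0.00000000e+00,  0.00000000e+00,  0.00000000e+00,
         1.00000000e+00]])}
```

View pics/scene0.png

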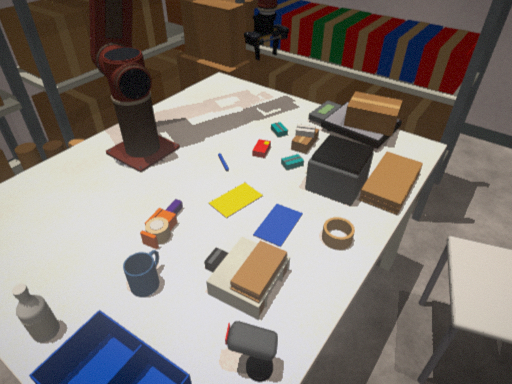

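View pics/side0.png

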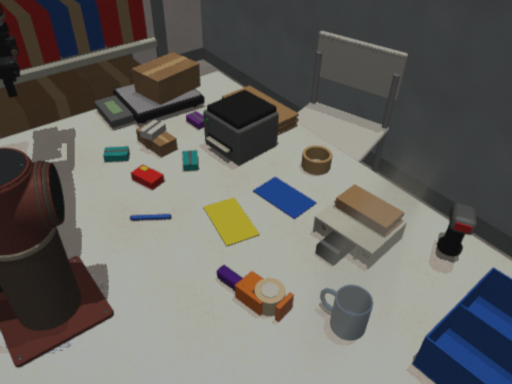

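The scene view shows white on kraft at (305,138), the red box at (262,148), and the yellow mat at (236,199). The blue mat is at (278,224), the shelf at (250,275) with the black box end at (215,259), the mug at (142,272) and the tape gun at (160,225). Possible mix-ups for white by shape are teal at scene (280,129), teal at scene (292,161) and purple at side (197,120). The one described, white with a grey stripe on the carton, is at scene (305,131) and side (152,130). A close crop will check that.

```bash
cat > h.py <<'E'
from station import monitor, vision, manip
import cv2, numpy as np
def cam(n,obs=None):
    m=vision.camera_model(n); K=np.array(m['K'])
    if n!='wrist': return K,np.array(m['R']),np.array(m['t'])
    M=np.array(m['mount']); Rt=np.array(obs['tool_rot']); p=np.array(obs['tcp_pos'])
    Rc=Rt@M[:3,:3]; c=Rt@M[:3,3]+p
    return K,Rc.T,-Rc.T@c
def plane(C,uv,z):
    K,R,t=C; uv=np.atleast_2d(np.asarray(uv,float)); c=-R.T@t
    d=(R.T@np.linalg.inv(K)@np.c_[uv,np.ones(len(uv))].T).T
    return c+d*((z-c[2])/d[:,2])[:,None]
def proj(C,X):
    K,R,t=C; p=(K@(R@np.atleast_2d(X).T+t[:,None])).T; return p[:,:2]/p[:,2:]
def rect(C,cnt,z):
    """min-area rectangle of a contour cast on height z: centre, (long,short) mm, yaw of long side in (-90,90]"""
    P=plane(C,cnt.reshape(-1,2),z)[:,:2]
    (c,s,a)=cv2.minAreaRect((P*1000).astype(np.float32))
    if s[0]<s[1]: s=s[::-1]; a+=90
    a=(a+90)%180-90
    return np.round(c,1),np.round(s,1),round(a,1)
def blobs(im,lo,hi,amin=60):
    m=cv2.inRange(cv2.cvtColor(im,cv2.COLOR_BGR2HSV),np.array(lo),np.array(hi))
    cs,_=cv2.findContours(m,cv2.RETR_EXTERNAL,cv2.CHAIN_APPROX_NONE)
    return sorted([c for c in cs if cv2.contourArea(c)>amin],key=cv2.contourArea)[::-1]
E
python3 - <<'E'
from h import *
a=cv2.imread('pics/scene0.png');b=cv2.imread('pics/side0.png')
def crop(i,x,y,w=100,h=75): return cv2.resize(i[y:y+h,x:x+w],(400,300),interpolation=cv2.INTER_CUBIC)
cv2.imwrite('pics/crops.png',np.vstack([np.hstack([crop(a,250,105),crop(b,100,100)]),np.hstack([crop(a,195,235),crop(b,310,185)])]))
for n,im in(('scene',a),('side',b)):
    C=cam(n)
    for nm,lo,hi,z in(('yellow',(22,120,80),(35,255,255),.005),('blue',(105,150,60),(125,255,255),.005),('redtop',(0,180,80),(6,255,255),.028)):
        for c in blobs(im,lo,hi)[:3]: print(n,nm,c.reshape(-1,2).mean(0).round(),cv2.contourArea(c),*rect(C,c,z))
    
E
```

```text
scene yellow [235. 199.] 843.0 [473.8 -14.6] [158.5  93.5] 78.4
scene blue [106. 361.] 3466.0 [ 610.5 -628. ] [294.7 189.8] 3.5
scene blue [278. 224.] 960.0 [650.8 -26.8] [153.3  88.8] -83.0
scene blue [417.  52.] 829.5 [ 511.4 1741.8] [1048.3  139.5] -82.7
scene redtop [459.  61.] 1036.0 [ 765.9 1668.6] [1011.1  110.4] -83.9
scene redtop [433.  55.] 763.5 [ 622.5 1666.3] [1018.4  118.1] -83.7
scene redtop [379.  42.] 696.5 [ 286.4 1657.9] [1029.8  158. ] -79.0
side yellow [230. 221.] 1400.0 [467.9 -15.2] [159.6  91.9] 78.6
side blue [476. 339.] 7543.5 [ 704.9 -618.9] [358.2 164.7] 3.5
side blue [284. 197.] 1093.0 [644.2 -27.1] [155.3  89. ] -82.8
side blue [150. 217.] 91.0 [304.  121.5] [100.6  13.3] -33.2
side redtop [146. 176.] 307.0 [365.7 256.9] [89.2 60. ] -71.4
side redtop [463. 227.] 74.0 [ 916.6 -412.1] [38.  24.1] -61.4
```

View pics/crops.png

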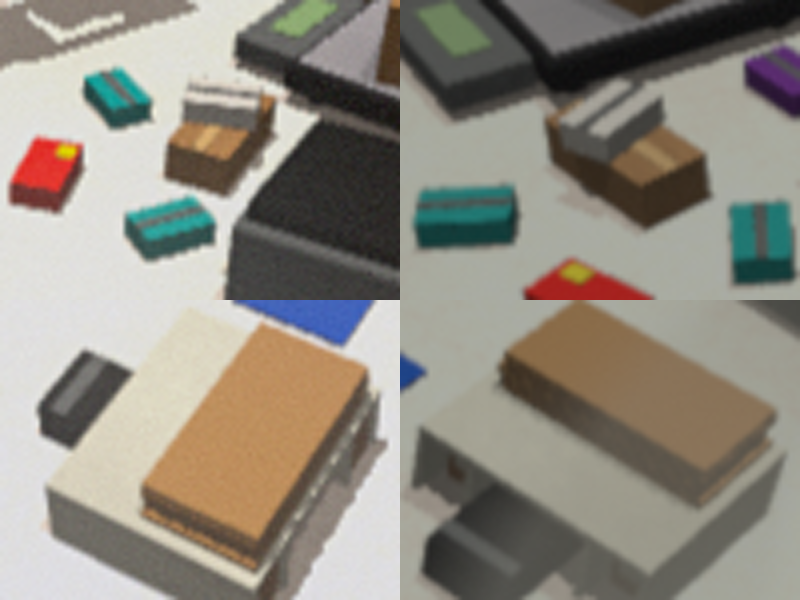

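The crops confirm the choice. White with the grey stripe lies across kraft's one end (scene about (305,131), side about (152,130)), and the look-alikes are teal and purple. The red box has its yellow label up, and the black box's end with the grey band sticks out of the shelf front.

```bash
python3 - <<'E'
from h import *
for n,d in(('scene',dict(white=(305,129,.071),kraft=(304,137,.045),red=(262,146,.028),black=(214,256,.034),mug=(142,290,.0),tape=(160,226,.02),teal1=(280,127,.026),teal2=(292,159,.026))),('side',dict(white=(153,130,.071),kraft=(157,134,.045),red=(147,175,.028),black=(333,246,.034),mug=(349,325,0),tape=(262,290,.02)))):
    C=cam(n)
    for k,(u,v,z) in d.items(): print(n,k,plane(C,(u,v),z)[0,:2].round(3))
# shelf roof corners, z=.056 (crop origin, scale 4)
C=cam('scene'); print('roof scene',plane(C,np.array([(48,488-300),(240,570-300),(190,310-300)])/4+[195,235],.056)[:,:2].round(3).tolist())
C=cam('side'); print('roof side FL,FR,RR',plane(C,np.array([(418-400,428-300),(648-400,565-300),(783-400,460-300)])/4+[310,185],.056)[:,:2].round(3).tolist())
E
```

```text
scene white [0.487 0.408]
scene kraft [0.494 0.393]
scene red [0.384 0.265]
scene black [ 0.593 -0.259]
scene mug [ 0.495 -0.437]
scene tape [ 0.378 -0.26 ]
scene teal1 [0.361 0.427]
scene teal2 [0.521 0.263]
side white [0.469 0.396]
side kraft [0.484 0.406]
side red [0.37  0.258]
side black [ 0.598 -0.262]
side mug [ 0.488 -0.426]
side tape [ 0.386 -0.253]
roof scene [[0.646, -0.346], [0.777, -0.322], [0.627, -0.175]]
roof side FL,FR,RR [[0.614, -0.176], [0.643, -0.341], [0.777, -0.333]]
```

Emit:
step_arm --pt "32 -20 0 0 0 0 -1" --pt "32 -20 0 0 0 0 -1" --pt "32 -20 0 0 0 0 -1" --pt "32 -20 0 0 0 0 -1" --pt "32 -20 0 0 0 0 -1" --pt "32 -20 0 0 0 0 -1" --pt "32 -20 0 0 0 0 -1" --pt "32 -20 0 0 0 0 -1" --squeeze 20

```text
clock: 1.1
tcp_pos: [0.4803, 0.4037, 0.2219]
tool_rot: [[-0.966, 0.258, -0.001], [0.258, 0.966, -0.0], [0.001, -0.001, -1.0]]
contact_force: [0.1, -0.0, 0.1]
width: 0.999
grasp_force: 0.0
```

```bash
python3 - <<'E'
from h import *
o=monitor.get_obs(); im=vision.read_camera('wrist'); cv2.imwrite('pics/w1.png',im); np.savez('w1.npz',p=o['tcp_pos'],R=o['tool_rot'])
print(o['clock'],o['tcp_pos'],abs(o['qvel']).max())
E
```

```text
1.1 [0.48028216 0.40371859 0.22186432] 0.03541900615599166
```

View pics/w1.png

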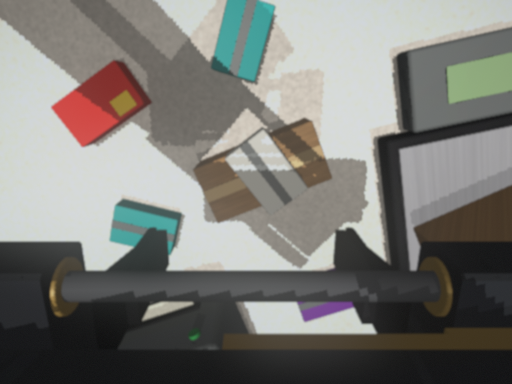

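The wrist view shows white lying across kraft, its stripe running from (245,140) to (290,203). Kraft spans (195–330, 120–220) and red is at (100,103).

```bash
python3 - <<'E'
import cv2,numpy as np
im=cv2.imread('pics/w1.png')
c=cv2.resize(im[105:235,180:350],(765,585),interpolation=cv2.INTER_CUBIC)
cv2.imwrite('pics/w1c.png',c)
E
```

```text
(no output)
```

View pics/w1c.png

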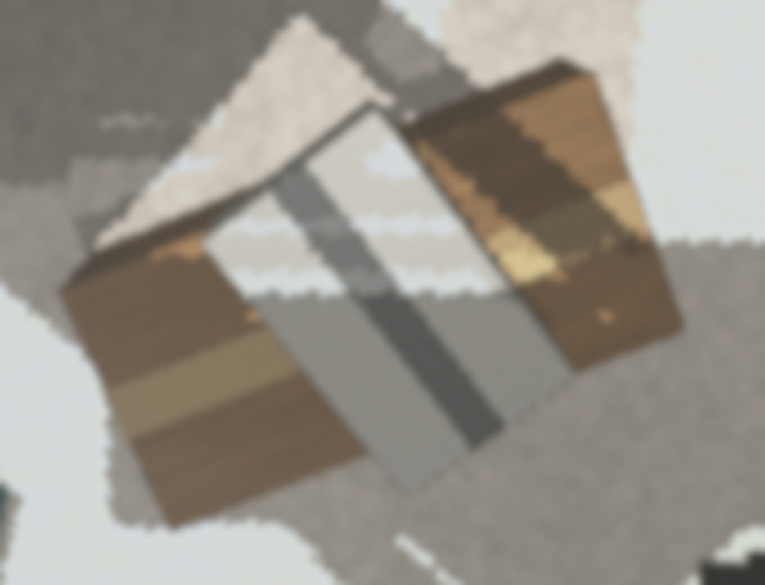

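```bash
python3 - <<'E'
from h import *
d=np.load('w1.npz'); C=cam('wrist',dict(tcp_pos=d['p'],tool_rot=d['R']))
im=cv2.imread('pics/w1.png')
f=lambda L:np.array(L,float)/4.5+[179.6,104.6]
W=f([(205,240),(375,112),(575,372),(410,495)]);Kc=f([(65,290),(597,75),(683,325),(172,528)])
for n,q,z in(('white',W,.071),('kraft',Kc,.045)): print(n,*rect(C,q,z),plane(C,q,z)[:,:2].mean(0).round(4))
for c in blobs(im,(0,170,70),(8,255,255),300)[:1]: print('red',*rect(C,c,.028))
for nm,z,lo,hi in(('teal',.026,(80,100,40),(100,255,255)),):
  for c in blobs(im,lo,hi,300)[:3]: print(nm,*rect(C,c,z))
E
```

```text
white [479.7 418.9] [71.2 44.5] 22.8 [0.4797 0.4188]
kraft [485.5 414.4] [128.3  62.1] -82.9 [0.4851 0.4145]
red [378.2 257. ] [46.7 20.1] 35.2
teal [360.6 439.4] [70.6 17.7] -30.8
teal [347.4 415.5] [66.4 16.8] -30.8
teal [507.1 272.8] [70.2 18.4] 60.7
```

```bash
python3 - <<'E'
from h import *
C=cam('scene'); print(plane(C,[(318,137),(371,150),(358,180),(308,168)],.145)[:,:2].round(3).tolist(), plane(C,[(307,189)],0)[:,:2].round(3))
C=cam('side'); print(plane(C,[(205,100),(240,93),(277,113),(240,126)],.145)[:,:2].round(3).tolist(),plane(C,[(206,143),(243,160)],0)[:,:2].round(3))
E
```

```text
[[0.605, 0.28], [0.782, 0.313], [0.814, 0.143], [0.666, 0.107]] [[0.638 0.175]]
[[0.631, 0.346], [0.745, 0.318], [0.762, 0.155], [0.631, 0.162]] [[0.616 0.329]
 [0.658 0.184]]
```

Emit:
step_arm --pt "0 1.5 -4 0 0 0.659 -1" --pt "0 1.5 -8 0 0 0.659 -1" --pt "0 1.5 -12 0 0 0.659 -1" --pt "0 1.5 -13 0 0 0.659 -1" --pt "0 1.5 -13 0 0 0.659 -1" --pt "0 1.5 -15 0 0 0.659 -1" --pt "0 1.5 -17 0 0 0.659 -1" --pt "0 1.5 -17 0 0 0.659 -1" --pt "0 1.5 -17 0 0 0.659 1" --pt "0 1.5 -17 0 0 0.659 1" --pt "0 1.5 -17 0 0 0.659 1" --pt "0 1.5 -17 0 0 0.659 1" --squeeze 15

```text
clock: 2.65
tcp_pos: [0.4808, 0.4192, 0.053]
tool_rot: [[-0.921, -0.389, 0.001], [-0.389, 0.921, 0.0], [-0.001, 0.0, -1.0]]
contact_force: [0.5, 0.1, -0.4]
width: 0.633
grasp_force: 0.0
```

Emit:
step_arm --pt "0 0 0 0 0 0 1" --pt "0 0 0 0 0 0 1" --pt "0 0 0 0 0 0 1" --pt "0 0 0 0 0 0 1" --pt "0 0 1.5 0 0 0 1" --pt "0 0 4 0 0 0 1" --pt "0 0 8 0 0 0 1" --pt "0 0 12 0 0 0 1"

```text
clock: 3.65
tcp_pos: [0.4804, 0.4189, 0.1742]
tool_rot: [[-0.921, -0.389, -0.0], [-0.389, 0.921, -0.0], [0.0, 0.0, -1.0]]
contact_force: [1.0, 0.5, -1.5]
width: 0.525
grasp_force: 15.0
```

Emit:
step_arm --pt "-0.9 -43.4 0 0 0 0 1" --pt "-0.9 -43.4 0 0 0 0 1" --pt "-0.9 -43.4 0 0 0 0 1" --pt "-0.9 -43.4 0 0 0 0 1" --pt "-0.9 -43.4 0 0 0 0 1" --pt "-0.9 -43.4 0 0 0 0 1" --pt "-0.9 -43.4 0 0 0 0 1" --pt "-0.9 -43.4 0 0 0 0 1" --pt "-0.9 -43.4 0 0 0 0 1" --pt "-0.9 -43.4 0 0 0 0 1"

```text
clock: 4.9
tcp_pos: [0.4716, -0.0136, 0.1727]
tool_rot: [[-0.921, -0.39, 0.0], [-0.39, 0.921, 0.0], [-0.0, 0.0, -1.0]]
contact_force: [0.0, -0.5, -0.6]
width: 0.527
grasp_force: 15.0
```

```bash
cat > mats.py <<'E'
from h import *
import sys
o=monitor.get_obs(); im=vision.read_camera('wrist'); cv2.imwrite(sys.argv[1],im); C=cam('wrist',o); np.savez(sys.argv[1]+'.npz',p=o['tcp_pos'],R=o['tool_rot'])
print(o['clock'],o['tcp_pos'],o['width'])
for nm,lo,hi in(('yellow',(20,120,60),(35,255,255)),('blue',(105,140,40),(125,255,255))):
    for c in blobs(im,lo,hi,1500)[:2]: print(nm,c.reshape(-1,2).min(0),c.reshape(-1,2).max(0),*rect(C,c,.005))
E
python3 mats.py pics/w2.png
```

```text
4.9 [ 0.47159878 -0.01363279  0.17272853] 0.52708412574037
yellow [161  88] [341 229] [471.2 -13. ] [158.2  92.1] 78.8
```

Emit:
step_arm --pt "0 0 -6 0 0 0 1" --pt "0 0 -11 0 0 0 1" --pt "0 0 -14 0 0 0 1" --pt "0 0 -15.3 0 0 0 1" --pt "0 0 -15.8 0 0 0 1" --pt "0 0 -15.8 0 0 0 1" --pt "0 0 -15.8 0 0 0 0.4" --pt "0 0 -15.8 0 0 0 -1" --pt "0 0 -15.8 0 0 0 -1" --pt "0 0 -15.8 0 0 0 -1" --pt "0 0 -15.8 0 0 0 -1" --pt "0 0 -15.8 0 0 0 -1"

```text
clock: 6.45
tcp_pos: [0.4715, -0.015, 0.0145]
tool_rot: [[-0.921, -0.389, -0.0], [-0.389, 0.921, 0.0], [0.0, 0.0, -1.0]]
contact_force: [-0.2, -0.3, 0.2]
width: 0.968
grasp_force: 0.0
```

Emit:
step_arm --pt "0 0 6 0 0 0 -1" --pt "0 0 12 0 0 0 -1" --pt "0 0 18 0 0 0 -1" --pt "0 0 20 0 0 0 -1"

```text
clock: 6.95
tcp_pos: [0.4737, -0.0154, 0.2194]
tool_rot: [[-0.921, -0.389, 0.007], [-0.389, 0.921, -0.002], [-0.006, -0.004, -1.0]]
contact_force: [-0.2, -0.7, -0.3]
width: 0.997
grasp_force: 0.0
```

```bash
python3 mats.py pics/w3.png; python3 - <<'E'
from h import *
d=np.load('pics/w3.png.npz'); C=cam('wrist',dict(tcp_pos=d['p'],tool_rot=d['R'])); im=cv2.imread('pics/w3.png')
hsv=cv2.cvtColor(im,cv2.COLOR_BGR2HSV); m=cv2.inRange(hsv,np.array((20,120,60)),np.array((35,255,255)))
cs,h=cv2.findContours(m,cv2.RETR_CCOMP,cv2.CHAIN_APPROX_NONE)
for c,k in zip(cs,h[0]):
    if k[3]>=0 and cv2.contourArea(c)>500: print('hole',*rect(C,c,.031),*rect(C,c,.005))
E
```

```text
6.95 [ 0.47374633 -0.01538412  0.21937584] 0.9972673147752218
yellow [175  86] [333 228] [471.2 -13.1] [157.9  92.1] 78.6
```

Emit:
step_arm --pt "1.4 42.9 0 0 0 -1.845 -1" --pt "1.4 42.9 0 0 0 -1.845 -1" --pt "1.4 42.9 0 0 0 -1.845 -1" --pt "1.4 42.9 0 0 0 -1.845 -1" --pt "1.4 42.9 0 0 0 -1.845 -1" --pt "1.4 42.9 0 0 0 -1.845 -1" --pt "1.4 42.9 0 0 0 -1.845 -1" --pt "1.4 42.9 0 0 0 -1.845 -1" --pt "1.4 42.9 0 0 0 -1.845 -1" --pt "1.4 42.9 0 0 0 -1.845 -1" --pt "1.4 42.9 0 0 0 -1.845 -1" --pt "1.4 42.9 0 0 0 -1.845 -1"

```text
clock: 8.5
tcp_pos: [0.485, 0.4137, 0.213]
tool_rot: [[-0.126, 0.992, -0.002], [0.992, 0.126, -0.001], [-0.001, -0.002, -1.0]]
contact_force: [-0.5, 0.3, -0.6]
width: 1.001
grasp_force: 0.0
```

```bash
python3 mats.py pics/w4.png
```

```text
8.5 [0.48500476 0.41374591 0.21297077] 1.0014463642858311
```

View pics/w4.png

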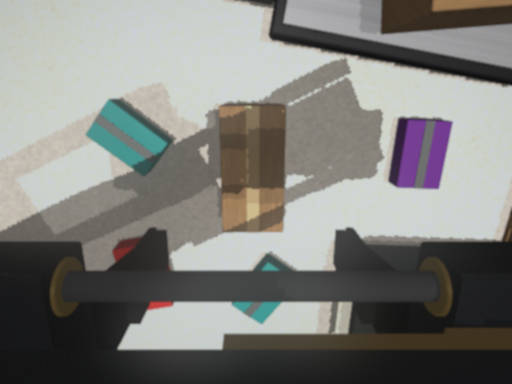

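The wrist view shows kraft unmoved with its tape along the image vertical; its top spans about (219–285, 107–232). I'll compute its centre and check white on the mat in the w3 picture.

```bash
python3 - <<'E'
from h import *
d=np.load('pics/w4.png.npz'); C=cam('wrist',dict(tcp_pos=d['p'],tool_rot=d['R'])); im=cv2.imread('pics/w4.png')
print(*rect(C,np.array([(219,107),(285,107),(284,232),(222,231.)]),.045))
cs=blobs(im,(8,80,30),(24,255,255),2000)
for c in cs[:3]: print(c.reshape(-1,2).min(0),c.reshape(-1,2).max(0),*rect(C,c,.045),cv2.minAreaRect(c))
d=np.load('pics/w3.png.npz'); C=cam('wrist',dict(tcp_pos=d['p'],tool_rot=d['R'])); im=cv2.imread('pics/w3.png')
hsv=cv2.cvtColor(im,cv2.COLOR_BGR2HSV); m=cv2.inRange(hsv,np.array((20,90,40)),np.array((35,255,255)))
c=max(cv2.findContours(m,cv2.RETR_EXTERNAL,cv2.CHAIN_APPROX_NONE)[0],key=cv2.contourArea)
f=np.zeros_like(m); cv2.fillConvexPoly(f,cv2.convexHull(c),255); f=cv2.erode(f,np.ones((7,7)))&~m
c=max(cv2.findContours(f,cv2.RETR_EXTERNAL,cv2.CHAIN_APPROX_NONE)[0],key=cv2.contourArea); print('white',*rect(C,c,.031),cv2.boundingRect(c))
E
```

```text
[486.6 413.3] [127.6  65.2] -82.9
[219 105] [284 230] [484.9 415.1] [127.2  62. ] -82.6 ((253.15817260742188, 166.877685546875), (124.65196228027344, 65.17769622802734), 88.31531524658203)
[382   0] [511  32] [636.6 578.7] [113.2  25.6] 11.3 ((446.5, 16.0), (32.0, 129.0), 90.0)
[313 327] [511 350] [697.  240.5] [232.8  32. ] 7.3 ((412.0, 338.5), (23.0, 198.0), 90.0)
white [473.  -15.8] [73.1 46.2] 22.9 (230, 131, 45, 69)
```

Emit:
step_arm --pt "0.1 0.1 -6 0 0 0 -1" --pt "0.1 0.1 -12 0 0 0 -1" --pt "0.1 0.1 -16 0 0 0 -1" --pt "0.1 0.1 -19 0 0 0 -1" --pt "0.1 0.1 -20.2 0 0 0 -1" --pt "0.1 0.1 -20.2 0 0 0 -1" --pt "0.1 0.1 -20.2 0 0 0 1" --pt "0.1 0.1 -20.2 0 0 0 1" --pt "0.1 0.1 -20.2 0 0 0 1" --pt "0.1 0.1 -20.2 0 0 0 1" --pt "0.1 0.1 -20.2 0 0 0 1" --pt "0.1 0.1 -20.2 0 0 0 1" --squeeze 35

```text
clock: 10.05
tcp_pos: [0.4869, 0.4154, 0.0136]
tool_rot: [[-0.125, 0.992, 0.001], [0.992, 0.125, 0.001], [0.001, 0.001, -1.0]]
contact_force: [-2.6, -0.3, 5.5]
width: 0.732
grasp_force: 35.0
```

Emit:
step_arm --pt "0 0 3 0 0 0 1" --pt "0 0 8 0 0 0 1" --pt "0 0 13 0 0 0 1" --pt "0 0 18 0 0 0 1" --pt "-1 -36 18 0 0 0 1" --pt "-1 -36 18 0 0 0 1" --pt "-1 -36 18 0 0 0 1" --pt "-1 -36 18 0 0 0 1" --pt "-1 -36 18 0 0 0 1" --pt "-1 -36 18 0 0 0 1" --pt "-1 -36 18 0 0 0 1"

```text
clock: 11.42
tcp_pos: [0.476, 0.052, 0.1919]
tool_rot: [[-0.12, 0.993, -0.001], [0.993, 0.12, -0.001], [-0.001, -0.001, -1.0]]
contact_force: [0.2, -0.5, -2.6]
width: 0.731
grasp_force: 35.0
```

Emit:
step_arm --pt "17 -8.2 0 0 0 0 1" --pt "17 -8.2 0 0 0 0 1" --pt "17 -8.2 0 0 0 0 1" --pt "17 -8.2 0 0 0 0 1" --pt "17 -8.2 0 0 0 0 1" --pt "17 -8.2 0 0 0 0 1"

```text
clock: 12.18
tcp_pos: [0.6456, -0.0257, 0.1928]
tool_rot: [[-0.126, 0.992, -0.0], [0.992, 0.126, 0.0], [0.0, -0.0, -1.0]]
contact_force: [0.7, -0.4, -3.0]
width: 0.737
grasp_force: 35.0
```

```bash
python3 mats.py pics/w5.png
```

```text
12.175 [ 0.64564211 -0.02565439  0.19283179] 0.7374238603020511
yellow [30 41] [147 216] [472.7 -12.6] [157.6  92.9] 78.7
```

View pics/w5.png

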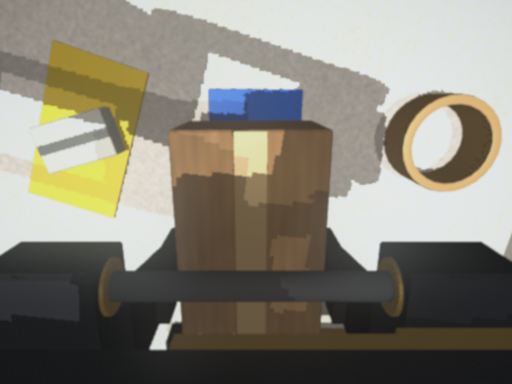

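White lies on yellow at about (80,140). Kraft hangs straight, and the far edge of the blue mat shows from (209,89) to (302,89).

```bash
python3 - <<'E'
from h import *
d=np.load('pics/w5.png.npz'); C=cam('wrist',dict(tcp_pos=d['p'],tool_rot=d['R'])); im=cv2.imread('pics/w5.png')
c=blobs(im,(105,120,30),(125,255,255),500)[0].reshape(-1,2); b=c.min(0),c.max(0); print(b)
c0=rect(C,c,.005); print(c0)
L=c[c[:,0]==c[:,0].min()].mean(0); 
top=c[(c[:,1]<c[:,1].min()+3)]; 
a,bb=plane(C,[(c[:,0].min(),c[:,1].min()),(c[:,0].max()+1,c[:,1].min())],.005)[:,:2]*1000
e=(bb-a)/np.linalg.norm(bb-a); mid=(a+bb)/2
print('edge',a,bb,np.linalg.norm(bb-a),'yaw edge',np.degrees(np.arctan2(e[1],e[0])))
n=np.array([e[1],-e[0]]); n=n if n[1]<0 else -n
print('centre',mid+80*n)
# held kraft far top edge, z = tcp+.045-.0136
z=d['p'][2]+.0314; q=plane(C,[(169,131),(332,130)],z)[:,:2]*1000; print('kraft end',q,np.linalg.norm(q[1]-q[0]),'centre',q.mean(0)+65*n)
E
```

```text
(array([209,  90], dtype=int32), array([301, 119], dtype=int32))
(array([641.1,  39. ]), array([91.2, 28.1]), 7.2)
edge [594.15245849  47.19234223] [685.2715292   58.77793628] 91.85265938878305 yaw edge 7.246153688010882
centre [649.80258382 -26.37593429]
kraft end [[605.99140115  32.77182596]
 [667.5301413   40.97233189]] 62.08272574638953 centre [644.95937558 -27.60879333]
```

Emit:
step_arm --pt "0.4 0.1 -5 0 0 0 1" --pt "0.4 0.1 -10 0 0 0 1" --pt "0.4 0.1 -14 0 0 0 1" --pt "0.4 0.1 -16.3 0 0 0 1" --pt "0.4 0.1 -17.2 0 0 0 1" --pt "0.4 0.1 -17.4 0 0 0 1" --pt "0.4 0.1 -17.4 0 0 0 1"

```text
clock: 13.1
tcp_pos: [0.6517, -0.026, 0.0203]
tool_rot: [[-0.125, 0.992, 0.003], [0.992, 0.125, -0.0], [-0.001, 0.003, -1.0]]
contact_force: [-0.8, -0.4, -3.4]
width: 0.733
grasp_force: 35.0
```

Emit:
step_arm --pt "0 0 -0.15 0 0 0 1" --pt "0 0 -0.15 0 0 0 1" --pt "0 0 -0.15 0 0 0 0.3" --pt "0 0 -0.15 0 0 0 -1" --pt "0 0 -0.15 0 0 0 -1" --pt "0 0 -0.15 0 0 0 -1" --pt "0 0 -0.15 0 0 0 -1" --pt "0 0 5 0 0 0 -1" --pt "0 0 10 0 0 0 -1" --pt "0 0 16 0 0 0 -1" --pt "0 0 21 0 0 0 -1" --pt "0 0 21 0 0 0 -1"

```text
clock: 14.6
tcp_pos: [0.6537, -0.0264, 0.2352]
tool_rot: [[-0.125, 0.992, 0.011], [0.992, 0.125, -0.002], [-0.003, 0.01, -1.0]]
contact_force: [0.7, -0.3, 0.1]
width: 1.003
grasp_force: 0.0
```

```bash
python3 mats.py pics/w6.png; python3 - <<'E'
from h import *
d=np.load('pics/w6.png.npz'); C=cam('wrist',dict(tcp_pos=d['p'],tool_rot=d['R'])); im=cv2.imread('pics/w6.png')
for c in blobs(im,(8,80,30),(24,255,255),2000)[:2]: print(c.reshape(-1,2).min(0),c.reshape(-1,2).max(0),*rect(C,c,.050))
E
```

```text
14.6 [ 0.65369334 -0.02643961  0.23522104] 1.0030471682998758
yellow [42 44] [148 202] [472.6 -12.7] [157.4  92.7] 78.7
[225 304] [511 349] [ 826.1 -204.8] [357.9  64.8] 6.6
[363  91] [460 176] [813.5  28. ] [100.6  86.3] 7.0
```

View pics/w6.png

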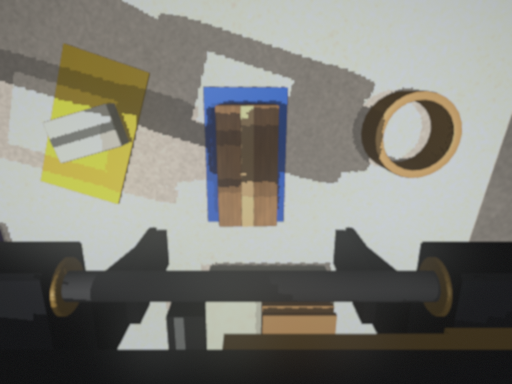

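Kraft sits squarely on the blue mat. Its top spans (215–280, 106–226) and the mat (204–287, 87–221). The black box end shows at (187,320).

```bash
python3 - <<'E'
from h import *
d=np.load('pics/w6.png.npz'); C=cam('wrist',dict(tcp_pos=d['p'],tool_rot=d['R']))
print('kraft',*rect(C,np.array([(215,106),(280,106),(278,226),(219,226.)]),.050))
print('mat',*rect(C,np.array([(204,87),(288,87),(285,221),(208,221.)]),.005))
E
```

```text
kraft [652.5 -27.8] [128.6  64.9] -82.6
mat [650.4 -24.7] [158.7  95.3] -83.1
```

Emit:
step_arm --pt "-6.7 -23.5 0 0 0 -1.52 -1" --pt "-6.7 -23.5 0 0 0 -1.52 -1" --pt "-6.7 -23.5 0 0 0 -1.52 -1" --pt "-6.7 -23.5 0 0 0 -1.52 -1" --pt "-6.7 -23.5 0 0 0 -1.52 -1" --pt "-6.7 -23.5 0 0 0 -1.52 -1" --pt "-6.7 -23.5 0 0 0 -1.52 -1" --pt "-6.7 -23.5 0 0 0 -1.52 -1" --pt "-6.7 -23.5 0 0 0 -1.52 -1" --pt "-6.7 -23.5 0 0 0 -1.52 -1" --pt "-6.7 -23.5 0 0 0 -1.52 -1"

```text
clock: 16.02
tcp_pos: [0.5834, -0.2608, 0.228]
tool_rot: [[0.984, 0.177, -0.001], [0.177, -0.984, 0.0], [-0.001, -0.001, -1.0]]
contact_force: [-0.7, 0.1, -0.6]
width: 0.996
grasp_force: 0.0
```

```bash
python3 mats.py pics/w7.png; python3 -c "
import cv2;im=cv2.imread('pics/w7.png');cv2.imwrite('pics/w7c.png',cv2.resize(im[60:240,130:370],(800,600),interpolation=cv2.INTER_CUBIC))"
```

```text
16.025 [ 0.58338131 -0.26082247  0.22798882] 0.9960903552023445
yellow [  0 166] [106 267] [469.7 -30. ] [127.1  92.5] 78.4
blue [ 0 14] [120 110] [650.6 -38.9] [132.   90.9] -83.1
```

View pics/w7c.png

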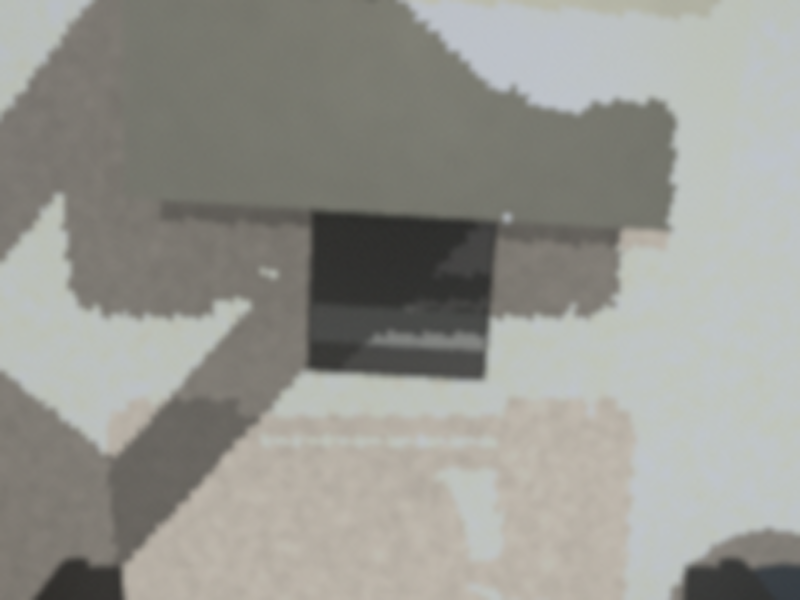

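The crop shows the black box's end coming out of the bay. Its end corners are at crop (308,368) and (485,377), and it meets the roof edge at (313,210) and (498,217).

```bash
python3 - <<'E'
from h import *
d=np.load('pics/w7.png.npz'); C=cam('wrist',dict(tcp_pos=d['p'],tool_rot=d['R']))
f=lambda L:np.array(L,float)/(800/240)+[129.6,59.6]
P=plane(C,f([(308,368),(485,377),(498,217),(313,210)]),.034)[:,:2]*1000
print('black',P.round(1).tolist(),np.linalg.norm(P[0]-P[1]))
for a,b in((0,3),(1,2)): v=P[b]-P[a]; print('yaw side',np.degrees(np.arctan2(v[1],v[0])),np.linalg.norm(v))
v=P[0]-P[1]; print('yaw end',np.degrees(np.arctan2(v[1],v[0]))-90)
Rf=plane(C,f([(125,197),(670,228)]),.056)[:,:2]*1000; v=Rf[0]-Rf[1]; print('roof',Rf.round(1).tolist(),np.linalg.norm(v),np.degrees(np.arctan2(v[1],v[0]))-90)
E
```

```text
black [[574.3, -231.7], [581.5, -288.4], [632.1, -282.3], [624.0, -225.5]] 57.14630449927687
yaw side 7.064971421572814 50.122611469851684
yaw side 6.842242189970407 50.97425150044213
yaw end 7.224807096261884
roof [[620.2, -172.7], [639.6, -330.2]] 158.59680266614592 7.003556763625511
```

Emit:
step_arm --pt "2.1 0.4 -6 0 0 -0.056 -1" --pt "2.1 0.4 -12 0 0 -0.056 -1" --pt "2.1 0.4 -17 0 0 -0.056 -1" --pt "2.1 0.4 -20.5 0 0 -0.056 -1" --pt "2.1 0.4 -21.9 0 0 -0.056 -1" --pt "2.1 0.4 -21.9 0 0 -0.056 -1" --pt "2.1 0.4 -21.9 0 0 -0.056 1" --pt "2.1 0.4 -21.9 0 0 -0.056 1" --pt "2.1 0.4 -21.9 0 0 -0.056 1" --pt "2.1 0.4 -21.9 0 0 -0.056 1" --pt "2.1 0.4 -21.9 0 0 -0.056 1" --pt "2.1 0.4 -21.9 0 0 -0.056 1" --squeeze 30

```text
clock: 17.58
tcp_pos: [0.6049, -0.257, 0.0103]
tool_rot: [[0.993, 0.12, 0.001], [0.12, -0.993, -0.0], [0.001, 0.0, -1.0]]
contact_force: [-1.1, 1.6, 6.5]
width: 0.665
grasp_force: 30.0
```

```bash
python3 - <<'E'
from h import *
print(plane(cam('side'),[(321,293),(327,305),(352,297)],.06)[:,:2].round(3).tolist(),plane(cam('scene'),[(158,258),(157,270)],.06)[:,:2].round(3).tolist(), plane(cam('scene'),[(141,258)],.09)[:,:2])
E
```

```text
[[0.461, -0.358], [0.45, -0.387], [0.506, -0.404]] [[0.494, -0.367], [0.521, -0.396]] [[ 0.48167332 -0.40714481]]
```

Emit:
step_arm --pt "0 0 0.4 0 0 0 1" --pt "-1.5 -0.2 0.6 0 0 0 1" --pt "-3 -0.4 0.7 0 0 0 1" --pt "-4.5 -0.55 0.7 0 0 0 1" --pt "-6 -0.75 0.7 0 0 0 1" --pt "-7 -0.9 0.8 0 0 0 1" --pt "-7 -0.9 1 0 0 0 1" --pt "-7 -0.9 3 0 0 0 1" --pt "-7 -0.9 7 0 0 0 1" --pt "-7 -0.9 13 0 0 0 1" --pt "-7 -0.9 19 0 0 0 1" --squeeze 45

```text
clock: 18.95
tcp_pos: [0.5351, -0.2658, 0.2029]
tool_rot: [[0.993, 0.12, 0.001], [0.12, -0.993, -0.001], [0.001, 0.001, -1.0]]
contact_force: [0.7, -0.7, -2.0]
width: 0.663
grasp_force: 44.9
```

```bash
python3 mats.py pics/w8.png
```

```text
18.95 [ 0.53507599 -0.26581091  0.2029306 ] 0.6632601388567096
yellow [  0 148] [ 96 241] [466.4 -41.2] [104.2  94.3] 78.7
blue [0 0] [104  72] [638.8 -54.2] [105.   64.4] -83.1
```

View pics/w8.png

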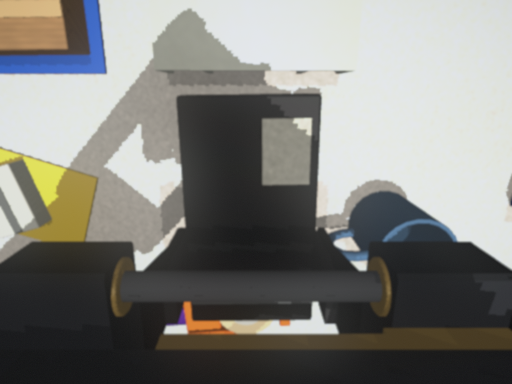

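The black box is held straight with its far edge from (178,97) to (321,94); the mug at (400,230) is untouched. I'll get the centre offset and yaw.

```bash
python3 - <<'E'
from h import *
d=np.load('pics/w8.png.npz'); C=cam('wrist',dict(tcp_pos=d['p'],tool_rot=d['R'])); p=d['p'];R=d['R']
q=plane(C,[(178,97),(321.5,94.5)],p[2]+.0237)
l=(R.T@(q-p).T).T*1000; v=l[1]-l[0]; print('tool frame',l.round(1).tolist(),np.linalg.norm(v),'skew deg',np.degrees(np.arctan2(-v[0],v[1])))
E
```

```text
tool frame [[75.0, -28.0, -23.6], [75.9, 28.3, -23.6]] 56.30108657440638 skew deg -0.9725699422110562
```

Emit:
step_arm --pt "12 21.4 0 0 0 1.574 1" --pt "12 21.4 0 0 0 1.574 1" --pt "12 21.4 0 0 0 1.574 1" --pt "12 21.4 0 0 0 1.574 1" --pt "12 21.4 0 0 0 1.574 1" --pt "12 21.4 0 0 0 1.574 1" --pt "12 21.4 0 0 0 1.574 1" --pt "12 21.4 0 0 0 1.574 1" --pt "12 21.4 0 0 0 1.574 1" --pt "12 21.4 0 0 0 1.574 1" --pt "12 21.4 0 0 0 1.574 1" --pt "12 21.4 0 0 0 1.574 1"

```text
clock: 20.5
tcp_pos: [0.6547, -0.0519, 0.1998]
tool_rot: [[-0.122, 0.993, 0.0], [0.993, 0.122, -0.0], [-0.0, 0.0, -1.0]]
contact_force: [0.2, -1.0, -2.5]
width: 0.664
grasp_force: 44.9
```

```bash
python3 mats.py pics/w9.png; python3 - <<'E'
from h import *
d=np.load('pics/w9.png.npz'); C=cam('wrist',dict(tcp_pos=d['p'],tool_rot=d['R'])); im=cv2.imread('pics/w9.png')
for c in blobs(im,(105,120,30),(125,255,255),300)[:2]: print(c.reshape(-1,2).min(0),c.reshape(-1,2).max(0),*rect(C,c,.005))
E
```

```text
20.5 [ 0.65468161 -0.05190373  0.19984481] 0.6636184256733451
yellow [24 12] [140 191] [472.5 -12.9] [157.7  93. ] 78.6
[203  61] [295  94] [641.1  37.5] [91.8 31.2] 7.0
```

Emit:
step_arm --pt "0 0 -4 0 0 0 1" --pt "0 0 -8 0 0 0 1" --pt "0 0 -11 0 0 0 1" --pt "0 0 -13 0 0 0 1" --pt "0 0 -13.7 0 0 0 1" --pt "0 0 -13.7 0 0 0 1" --pt "0 0 -13.7 0 0 0 1"

```text
clock: 21.42
tcp_pos: [0.6558, -0.0522, 0.0643]
tool_rot: [[-0.123, 0.992, 0.003], [0.992, 0.123, -0.001], [-0.001, 0.003, -1.0]]
contact_force: [-0.6, -0.6, -1.8]
width: 0.661
grasp_force: 44.9
```

Emit:
step_arm --pt "0 0 -0.25 0 0 0 1" --pt "0 0 -0.3 0 0 0 1" --pt "0 0 -0.3 0 0 0 1" --pt "0 0 -0.3 0 0 0 1"

```text
clock: 21.92
tcp_pos: [0.655, -0.0521, 0.0604]
tool_rot: [[-0.123, 0.992, 0.001], [0.992, 0.123, -0.0], [-0.0, 0.001, -1.0]]
contact_force: [-0.9, -0.1, 4.0]
width: 0.67
grasp_force: 44.9
```

Contact is made at the expected height, so I'll release and rise.

Emit:
step_arm --pt "0 0 0 0 0 0 0.3" --pt "0 0 0 0 0 0 -1" --pt "0 0 0 0 0 0 -1" --pt "0 0 0 0 0 0 -1" --pt "0 0 0 0 0 0 -1" --pt "0 0 4 0 0 0 -1" --pt "0 0 9 0 0 0 -1" --pt "0 0 14 0 0 0 -1" --pt "0 0 19 0 0 0 -1" --pt "0 0 19 0 0 0 -1"

```text
clock: 23.18
tcp_pos: [0.6575, -0.0525, 0.2561]
tool_rot: [[-0.123, 0.992, 0.01], [0.992, 0.123, -0.002], [-0.003, 0.01, -1.0]]
contact_force: [-0.2, 0.1, -0.0]
width: 0.998
grasp_force: 0.0
```

```bash
python3 mats.py pics/w10.png; python3 -c "
import cv2;im=cv2.imread('pics/w10.png');cv2.imwrite('pics/w10c.png',cv2.resize(im[30:240,120:400],(800,600),interpolation=cv2.INTER_CUBIC))"
```

```text
23.175 [ 0.65746979 -0.05250027  0.25612787] 0.9980652543075547
yellow [48 21] [151 177] [472.6 -13. ] [157.6  92.8] 78.7
```

View pics/w10c.png

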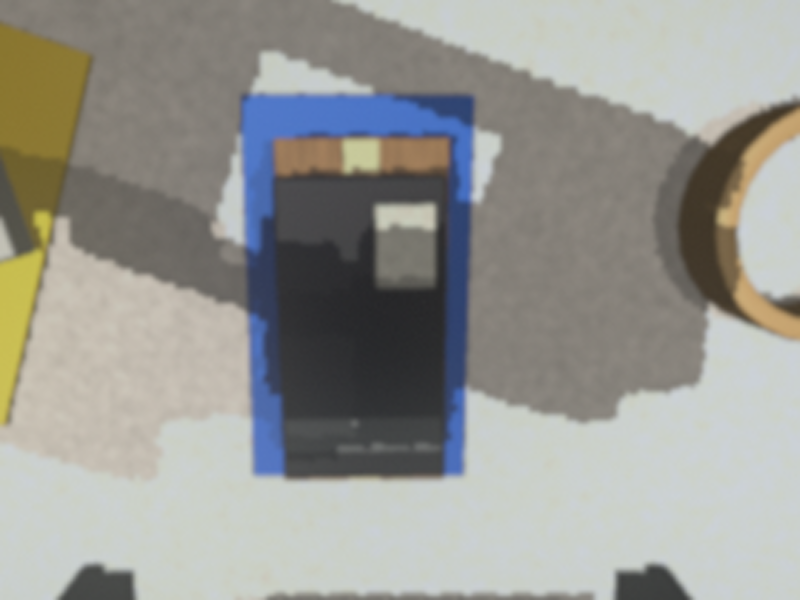

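The black box sits on kraft with its top corners at crop (275,178), (447,175), (444,477) and (286,479). Kraft's far edge runs from (275,140) to (450,137).

```bash
python3 - <<'E'
from h import *
d=np.load('pics/w10.png.npz'); C=cam('wrist',dict(tcp_pos=d['p'],tool_rot=d['R']))
f=lambda L:np.array(L,float)/(800/280)+[119.6,29.6]
print('black',*rect(C,f([(275,178),(447,175),(444,477),(286,479)]),.084))
q=plane(C,f([(275,140),(450,137)]),.05)[:,:2]*1000; print('kraft',q.mean(0)+65*np.array([.124,-.992]))
print('mat',*rect(C,f([(243,95),(473,97),(464,474),(254,474)]),.005))
# red, from w4
d=np.load('w1.npz'); C=cam('wrist',dict(tcp_pos=d['p'],tool_rot=d['R'])); im=cv2.imread('pics/w1.png')
c=blobs(im,(0,120,40),(12,255,255),300)[:3]
for k in c: print('red',cv2.boundingRect(k),*rect(C,k,.028))
E
```

```text
black [651.5 -28.4] [104.6  57.1] -82.3
kraft [651.58430834 -28.20569585]
mat [649.3 -24.9] [158.2  93.7] -83.1
red (52, 61, 97, 85) [377.3 272.1] [87.4 49.9] -72.2
```

Emit:
step_arm --pt "-27.8 32.2 -3.5 0 0 0.19 -1" --pt "-27.8 32.2 -3.5 0 0 0.19 -1" --pt "-27.8 32.2 -3.5 0 0 0.19 -1" --pt "-27.8 32.2 -3.5 0 0 0.19 -1" --pt "-27.8 32.2 -3.5 0 0 0.19 -1" --pt "-27.8 32.2 -3.5 0 0 0.19 -1" --pt "-27.8 32.2 -3.5 0 0 0.19 -1" --pt "-27.8 32.2 -3.5 0 0 0.19 -1" --pt "-27.8 32.2 -3.5 0 0 0.19 -1" --pt "-27.8 32.2 -3.5 0 0 0.19 -1" --pt "-27.8 32.2 -3.5 0 0 0.19 -1"

```text
clock: 24.6
tcp_pos: [0.3773, 0.2691, 0.2144]
tool_rot: [[-0.306, 0.952, -0.0], [0.952, 0.306, -0.0], [-0.0, -0.0, -1.0]]
contact_force: [0.2, -0.4, -0.7]
width: 0.998
grasp_force: 0.0
```

```bash
python3 mats.py pics/w11.png; python3 - <<'E'
from h import *
d=np.load('pics/w11.png.npz'); C=cam('wrist',dict(tcp_pos=d['p'],tool_rot=d['R'])); im=cv2.imread('pics/w11.png')
for k in blobs(im,(0,120,40),(12,255,255),300)[:2]: print('red',cv2.boundingRect(k),*rect(C,k,.028))
cv2.imwrite('pics/w11c.png',cv2.resize(im[60:240,130:370],(800,600),interpolation=cv2.INTER_CUBIC))
E
```

```text
24.6 [0.3773198  0.2691115  0.21436594] 0.9981237554216993
red (227, 128, 47, 77) [375.8 269.9] [81.3 48.4] -72.0
```

View pics/w11c.png

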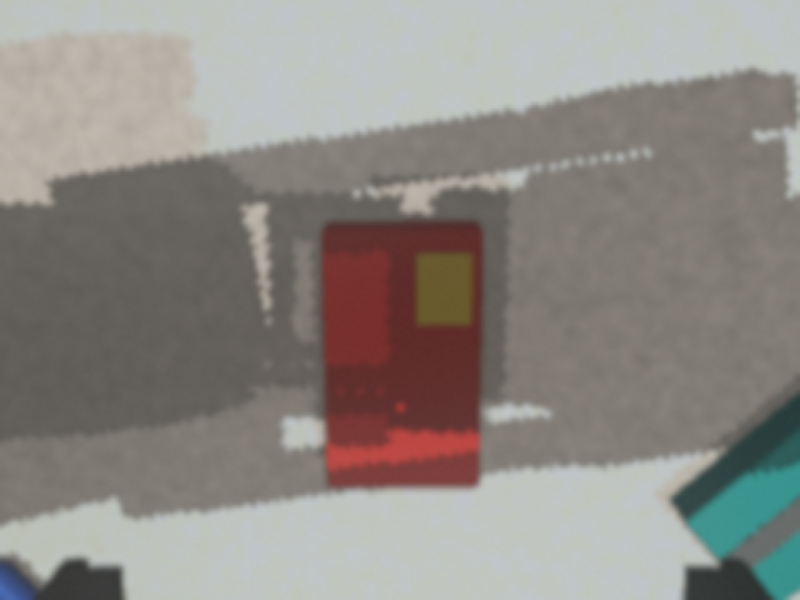

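The red box lies aligned with the tool, at crop (323–483, 222–487). There is clearance to the teal box.

Emit:
step_arm --pt "-0.15 0.1 -6 0 0 0 -1" --pt "-0.15 0.1 -12 0 0 0 -1" --pt "-0.15 0.1 -16 0 0 0 -1" --pt "-0.15 0.1 -19.5 0 0 0 -1" --pt "-0.15 0.1 -20.8 0 0 0 -1" --pt "-0.15 0.1 -20.8 0 0 0 -1" --pt "-0.15 0.1 -20.8 0 0 0 1" --pt "-0.15 0.1 -20.8 0 0 0 1" --pt "-0.15 0.1 -20.8 0 0 0 1" --pt "-0.15 0.1 -20.8 0 0 0 1" --pt "-0.15 0.1 -20.8 0 0 0 1" --pt "-0.15 0.1 -20.8 0 0 0 1" --squeeze 20

```text
clock: 26.15
tcp_pos: [0.3753, 0.2712, 0.0068]
tool_rot: [[-0.308, 0.951, 0.0], [0.951, 0.308, 0.0], [0.0, 0.0, -1.0]]
contact_force: [-1.0, -0.1, 3.8]
width: 0.577
grasp_force: 20.0
```

Emit:
step_arm --pt "0 0 0 0 0 0 1" --pt "0 0 0 0 0 0 1"

```text
clock: 26.4
tcp_pos: [0.3753, 0.2711, 0.0068]
tool_rot: [[-0.308, 0.951, 0.0], [0.951, 0.308, 0.0], [0.0, 0.0, -1.0]]
contact_force: [-0.8, 0.4, 5.8]
width: 0.567
grasp_force: 20.0
```

Emit:
step_arm --pt "0 0 3 0 0 0 1" --pt "0 0 9 0 0 0 1" --pt "0 0 15 0 0 0 1" --pt "0 0 20 0 0 0 1" --pt "27.6 -29.9 20 0 0 -0.185 1" --pt "27.6 -29.9 20 0 0 -0.185 1" --pt "27.6 -29.9 20 0 0 -0.185 1" --pt "27.6 -29.9 20 0 0 -0.185 1" --pt "27.6 -29.9 20 0 0 -0.185 1" --pt "27.6 -29.9 20 0 0 -0.185 1" --pt "27.6 -29.9 20 0 0 -0.185 1" --pt "27.6 -29.9 20 0 0 -0.185 1"

```text
clock: 27.9
tcp_pos: [0.6514, -0.0303, 0.2047]
tool_rot: [[-0.125, 0.992, -0.002], [0.992, 0.125, 0.0], [0.0, -0.002, -1.0]]
contact_force: [-0.5, 0.0, -0.8]
width: 0.575
grasp_force: 20.0
```

Emit:
step_arm --pt "0 0 0 0 0 0 1" --pt "0 0 0 0 0 0 1" --pt "0 0 0 0 0 0 1"

```text
clock: 28.28
tcp_pos: [0.6507, -0.027, 0.2068]
tool_rot: [[-0.129, 0.992, 0.0], [0.992, 0.129, 0.0], [0.0, 0.0, -1.0]]
contact_force: [-0.9, -1.0, -1.6]
width: 0.574
grasp_force: 20.0
```

```bash
python3 mats.py pics/w12.png
```

```text
28.275 [ 0.65066853 -0.02696263  0.20681757] 0.5741955471713099
yellow [33 40] [146 209] [472.7 -12.7] [157.5  92.8] 78.8
yellow [262 202] [299 246] [692.6 -91.6] [54.4 42.2] -82.6
blue [207  88] [294 168] [644.3  11.9] [90.3 83.5] 6.4
```

View pics/w12.png

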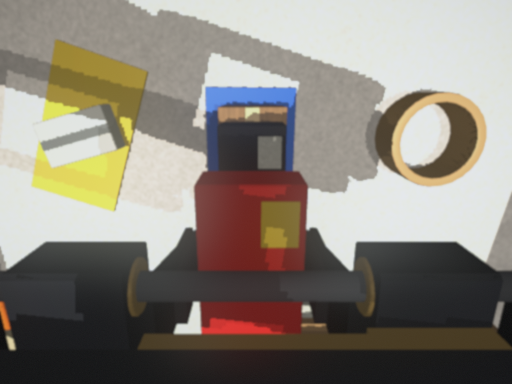

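The red box is held straight with its far top edge at about (196–307, 185). The stack below is square.

```bash
python3 - <<'E'
from h import *
d=np.load('pics/w12.png.npz'); C=cam('wrist',dict(tcp_pos=d['p'],tool_rot=d['R'])); p=d['p'];R=d['R']; im=cv2.imread('pics/w12.png')
hsv=cv2.cvtColor(im,cv2.COLOR_BGR2HSV); print(im[166:196:2,230].tolist())
for v,dz in((185,.0212),(172,-.0068)):
    q=plane(C,[(196.,v),(307,v)],p[2]+dz); l=(R.T@(q-p).T).T*1000; print(v,l.round(1)[:,:2].tolist(),'centre x off',l[:,0].mean()-42)
k=blobs(im,(100,0,0),(101,0,0),9)
K=[(219,121),(287,121)]; q=plane(C,K,.084)[:,:2]*1000; print('black far end->centre',q,q.mean(0)+52.5*np.array([.13,-.991]))
E
```

```text
[[47, 47, 52], [47, 46, 52], [46, 46, 66], [45, 46, 91], [45, 47, 94], [46, 47, 94], [45, 47, 95], [45, 47, 95], [45, 47, 95], [45, 47, 102], [46, 48, 112], [46, 49, 113], [46, 49, 114], [44, 48, 113], [44, 48, 113]]
185 [[38.8, -24.4], [38.8, 23.4]] centre x off -3.158241799130053
172 [[38.0, -28.7], [38.0, 27.9]] centre x off -3.9769359315082085
black far end->centre [[617.07383765  23.11663407]
 [672.66985154  30.35446737]] [651.69684459 -25.29194928]
```

Emit:
step_arm --pt "0.1 0.25 -4 0 0 0 1" --pt "0.1 0.25 -8 0 0 0 1" --pt "0.1 0.25 -10 0 0 0 1" --pt "0.1 0.25 -11 0 0 0 1" --pt "0.1 0.25 -11.4 0 0 0 1" --pt "0.1 0.25 -11.4 0 0 0 1" --pt "0.1 0.25 -11.4 0 0 0 1"

```text
clock: 29.2
tcp_pos: [0.653, -0.0257, 0.094]
tool_rot: [[-0.128, 0.992, 0.002], [0.992, 0.128, -0.0], [-0.001, 0.002, -1.0]]
contact_force: [0.4, 0.3, 0.2]
width: 0.573
grasp_force: 20.0
```

Emit:
step_arm --pt "0 0 -0.15 0 0 0 1" --pt "0 0 -0.2 0 0 0 1" --pt "0 0 -0.2 0 0 0 1" --pt "0 0 -0.2 0 0 0 1"

```text
clock: 29.7
tcp_pos: [0.6523, -0.0255, 0.0909]
tool_rot: [[-0.128, 0.992, 0.0], [0.992, 0.128, -0.0], [-0.0, 0.0, -1.0]]
contact_force: [-1.3, -0.1, 0.5]
width: 0.577
grasp_force: 20.0
```

Emit:
step_arm --pt "0 0 0 0 0 0 0.3" --pt "0 0 0 0 0 0 -1" --pt "0 0 0 0 0 0 -1" --pt "0 0 0 0 0 0 -1" --pt "0 0 0 0 0 0 -1" --pt "0 0 0 0 0 0 -1" --pt "0 0 4 0 0 0 -1" --pt "0 0 9 0 0 0 -1" --pt "0 0 14 0 0 0 -1" --pt "0 0 18 0 0 0 -1" --pt "0 0 18 0 0 0 -1" --pt "0 0 18 0 0 0 -1"

```text
clock: 31.2
tcp_pos: [0.6517, -0.0254, 0.2698]
tool_rot: [[-0.128, 0.992, -0.001], [0.992, 0.128, 0.0], [0.0, -0.001, -1.0]]
contact_force: [-1.2, 0.3, -0.3]
width: 0.999
grasp_force: 0.0
```

```bash
python3 mats.py pics/w13.png; python3 -c "
import cv2,numpy as np
from station import vision
im=cv2.imread('pics/w13.png');s=vision.read_camera('side');a=cv2.resize(im[30:240,140:380],(400,350),interpolation=cv2.INTER_CUBIC);b=cv2.resize(s[140:270,190:340],(400,350),interpolation=cv2.INTER_CUBIC);cv2.imwrite('pics/w13c.png',np.hstack([a,b]))"
```

```text
31.2 [ 0.65171206 -0.02543577  0.26984922] 0.9988831401678201
yellow [63 50] [161 194] [472.6 -12.7] [157.2  92.4] 78.8
```

View pics/w13c.png

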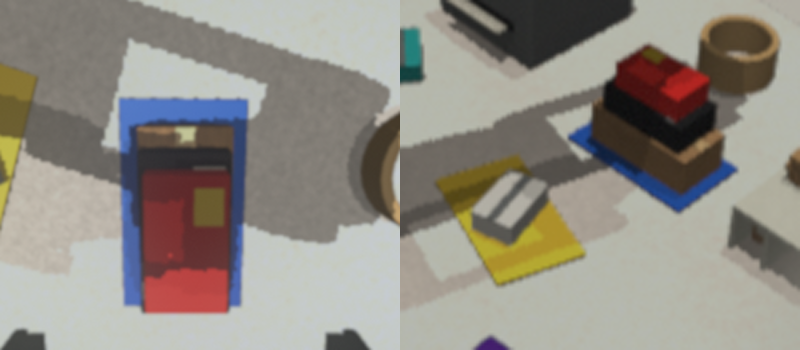

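The stack stands square and white is in the middle of the yellow mat. I'll check red's offset numerically (top at crop (142–229, 172–313)).

```bash
python3 - <<'E'
from h import *
d=np.load('pics/w13.png.npz'); C=cam('wrist',dict(tcp_pos=d['p'],tool_rot=d['R']))
f=lambda L:np.array(L,float)*.6+[139.8,29.8]
n=np.array([.128,-.992])
print('red',*rect(C,f([(141,172),(230,171),(228,313),(143,313)]),.112))
for nm,y,z,h,(a,b) in(('black',149,.084,52.5,(137,231)),('kraft',127,.05,65,(136,233))): print(nm,(plane(C,f([(a,y),(b,y)]),z)[:,:2]*1000).mean(0)+h*n)
E
```

```text
red [651.2 -27.6] [85.  51.3] -82.2
black [650.63416318 -27.49629231]
kraft [651.04115191 -28.44142767]
```

```bash
python3 -c "
from station import finish_job
print(finish_job())"
```

```text
the job is handed in; nothing more can be done
None
```

The job is handed in at about 31 s: white is within about 3 mm of the yellow mat's centre, and kraft, black and red are stacked on the blue mat within about 4 mm of its centre and 1 mm of each other, with the mug and tape gun left alone; no verdict came back.

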